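Transfer the objective row to the microscope rack, reversed

ROBOT

A 7-joint arm with a two-finger parallel gripper is mounted at the origin on the work surface. World frame = base frame: x ahead of the robot, y to its left, z up, the work surface at z = 0. Lengths are in m, angles in rad, forces in N, time in s.
With the tool pointing down it reaches from about 0.425 to 0.875 m from the base axis. Payload 4.7 kg.
Tool frame: the origin (TCP) lies midway between the tips of the shut fingers; the grasp point (between the pads) lies 19 mm behind it; y points along the fingers, z is the direction in which the jaws open and shut, and the axes are right-handed (so a half turn about y gives the same grasp; the last joint's range is limited). The gripper opens to 85 mm and grips with 20 to 120 N. Pads are 22 mm wide; open, the fingers measure 114 mm over their backs; the gripper's body (76 mm by 85 mm) begins 54 mm behind the grasp point. The pads swing forward as they close: fully open they stand 13 mm farther back than shut.
Start: joints at [-1.17, 0.321, -0.07, 1.45, 0.023, 1.371, -0.057], TCP at [0.245, 0.602, 0.21] pointing down, gripper open.
Joint ranges: [-2.86, 2.86], [-0.3, 2.09], [-1.38, 1.24], [0.06, 2.45], [-1.56, 4.7], [0.09, 2.05], [-2.69, 2.69]. Speed limits (rad/s): [2.57, 2.57, 3.14, 3.14, 3.14, 3.14, 3.14].

INTERFACE

Orientations are given as a rotation vector (axis times angle).
In Python, from bench import observe, grab_frame, arm gives the robot as it stands. The module is installed in compiled form; this text tells all that it offers.
- The arm moves only by the shell command python3 -m handwheel 'ROWS'. ROWS is text: rows parted by semicolons, each of 7 numbers parted by spaces: the shift along the tool's x, y, z in mm, then the turn, a rotation vector about the tool's x, y, z in rad, then the opening, from 0 (shut) to 1 (fully open). A call has 1 to 12 rows; each row is the pose to reach, as a shift and turn from the pose measured when the call began, along the tool's axes at that moment; what a row does not reach only later rows make up. A row lasts 1/10 s, in which the tool goes at most 50 mm and 8.59 degrees, less where a joint would pass 70% of its speed; a pose out of reach is approached as far as the arm can. A call with a gripper value outside its range is refused whole. The fingers move at their own pace and stop on an object; the grip force is fixed at half the most. Time passes only in rows, so rows that repeat a pose let the fingers close. It gives the time, the measured TCP pose, the force and the opening at its end, in the units of the state.
- observe(): the state, without advancing time (a new reading comes with each control period).
- grab_frame(name): name is "scene" or "top"; returns a dict with "color" (400x640x3 uint8, red, green, blue), "vfov" (degrees; the focal length in pixels is half the picture's height over the tangent of half this angle, whatever the lens; pixels are square), "cx", "cy" (the principal point, pixels), "R" (3x3) and "t" (3): a world point X has camera coordinates R X + t. Camera axes: x right, y down, z forward; pixel columns grow to the right and rows downward; lengths in m; the calibration is good to about 2 mm. A picture is of the moment at which its call begins. There is no depth.
- arm.hand_in(): hands the job in, once; it reports no verdict.
The state is a dict: "t": time; "joint_pos": joint angles; "joint_vel": joint speeds; "joint_torque": joint torques, N m; "tcp_pos": TCP position; "eef_rot": TCP orientation; "force": force on the tool from outside, world axes, zero at the start; "moment": the same for the moment, N m; "width": finger opening in m.
Only numpy, scipy, OpenCV 4.12 (cv2) and the standard library are available. Lean on these libraries where they do the work, as an engineer would, in place of code of your own. Each camera call takes 0.05 s, during which the arm holds its last target.

TASK

Move the three microscope objectives and the filter slider from the dark storage tray into the empty white four-bay rack in reverse order, one to a bay: what stands nearest the robot in the tray's row goes into the bay farthest from the robot, the second into the second farthest, and so on, so that the row can be loaded from its other end. Stand each one upright on the floor of its bay, set down rather than dropped, and let go of it. Do not push aside or knock over the petri dish.

Things in the scene. Friction and masses are not known exactly. Their poses are not given: they have to be found in the camera images.
- slim: slim bright-steel microscope objective, standing upright: diameter 24 mm up to 54 mm height, then tapering to a 12 mm nose, 72 mm tall, about 0.11 kg. Origin: centre of the underside, z up along its axis.
- fat: fat white microscope objective, standing upright: diameter 34 mm up to 49 mm height, bevelled to 26 mm at the top, 54 mm tall, about 0.16 kg. Origin: centre of the underside, z up along its axis.
- step: stepped microscope objective, standing upright: a bright foot 38 mm in diameter and 16 mm high carries a dark barrel 26 mm in diameter that reaches 60 mm height, 64 mm tall in all, about 0.15 kg. Origin: centre of the underside, z up along its axis.
- slider: filter slider: an aluminium plate with a round glass window, standing on edge, 40 mm long (its x), 14 mm thick (its y), 60 mm tall (z), about 0.08 kg. Origin: centre of the underside. At the start it sits in a narrow slit with only its top 28 mm showing; grip that across the 14 mm.
- hold_slim: grey holder block 54 x 54 x 24 mm with a round well 28 mm wide and 18 mm deep, floor 6 mm above its underside. Holds the slim objective at the start. Fixed on the dark storage tray, its underside 6 mm above the bench; the four holders, shuffled, form a straight row at 58 mm pitch. Origin: centre of the underside; x runs along the row, away from the robot, alike for all four.
- hold_fat: grey holder block 54 x 54 x 24 mm with a round well 38 mm wide and 18 mm deep, floor 6 mm above its underside. Holds the fat objective at the start. Fixed on the dark storage tray, its underside 6 mm above the bench; the four holders, shuffled, form a straight row at 58 mm pitch. Origin: centre of the underside; x runs along the row, away from the robot, alike for all four.
- hold_step: grey holder block 54 x 54 x 24 mm with a round well 42 mm wide and 18 mm deep, floor 6 mm above its underside. Holds the stepped objective at the start. Fixed on the dark storage tray, its underside 6 mm above the bench; the four holders, shuffled, form a straight row at 58 mm pitch. Origin: centre of the underside; x runs along the row, away from the robot, alike for all four.
- hold_slider: grey plastic holder with a narrow upright slit, foot 54 x 54 mm, cheeks 38 mm high; the slit is 43 mm along its x and 17 mm along its y, its floor 6 mm above the underside. Origin: centre of the underside; x runs along the row, away from the robot. Fixed on the storage tray; holds the filter slider at the start.
- rack: white plastic rack, empty at the start, fixed: 236 mm (x) x 62 mm (y) x 16 mm, with four square bays in a row, each 54 x 54 mm inside, centred at x = -87, -29, 29 and 87 mm, y = 0; floor 4 mm above the underside, walls and dividers 4 mm thick and 16 mm high. Origin: centre of the underside; its x runs along the row, away from the robot.
- dish: closed pale petri dish, 57 mm in diameter, 15 mm high, loose bystander between tray and rack. Origin: centre of the underside.
Not all that is in view belongs to the job. What is shaped like the slim but yellow is not meant.

How it is judged:
By the outcome, as a careful person would: the job done as asked, in the order asked, and still so for the second after the job is handed in, with the robot touching nothing.
It also fails if it takes over 99 s, if anything falls off the work surface, if the arm or the gripper's body presses on something with over 40 N, if the wrist force passes 120 N, or if a joint passes its speed limit or range.

## Working session

There is one attempt and no reset: what is moved stays moved. The work goes in short steps, Python scripts to look and compute and a shell command to move; the robot and the scene stay as the last step left them, time stands still between calls to the robot, and variables do not carry over. Pictures are saved under pics/ and viewed, and the job is handed in when it is done.

```bash
mkdir -p pics
python3 - <<'E'
from bench import observe, grab_frame
import cv2,numpy as np
s=observe()
for k,v in s.items(): print(k,np.round(v,4))
for n in("scene","top"):
    f=grab_frame(n); cv2.imwrite(f"pics/{n}0.png",f["color"][:,:,::-1]); print(n,f["vfov"],f["cx"],f["cy"],np.round(f["R"],4).tolist(),np.round(f["t"],4), [k for k in f])
E
```

```text
t 0.0
joint_pos [-1.1699  0.3219 -0.0701  1.4517  0.0226  1.3708 -0.0569]
joint_vel [ 0.0004  0.0013  0.0002 -0.001  -0.0011  0.0001  0.0007]
joint_torque [-3.00000e-04 -4.93579e+01 -3.82400e-01 -3.14326e+01  1.28000e-02
  1.15000e-02  0.00000e+00]
tcp_pos [0.245  0.6014 0.2084]
eef_rot [-1.5514  0.3037 -0.3032]
force [-0.7047  0.5468 -0.7621]
moment [-0.02   -0.0382 -0.0194]
width 0.0857
scene 49.79853538996434 323.2327479809275 204.48899574388065 [[-0.3895, 0.921, -0.0098], [0.7754, 0.3222, -0.543], [-0.497, -0.2191, -0.8397]] [ 0.2119 -0.4359  1.0798] ['color', 'vfov', 'cx', 'cy', 'R', 't']
top 46.82229507706526 323.4169784366225 198.0112482789739 [[0.024, -0.9992, 0.0321], [-0.9885, -0.0285, -0.1486], [0.1494, -0.0282, -0.9884]] [-0.0088  0.5886  0.8301] ['color', 'vfov', 'cx', 'cy', 'R', 't']
```

```bash
ls . pics
```

```text
.:
pics

pics:
scene0.png
top0.png
```

View pics/scene0.png

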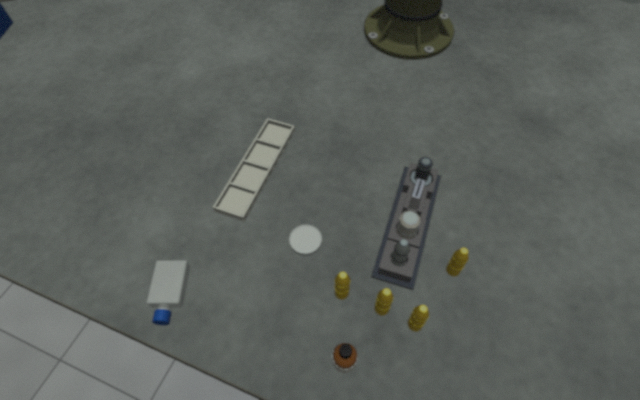

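View pics/top0.png

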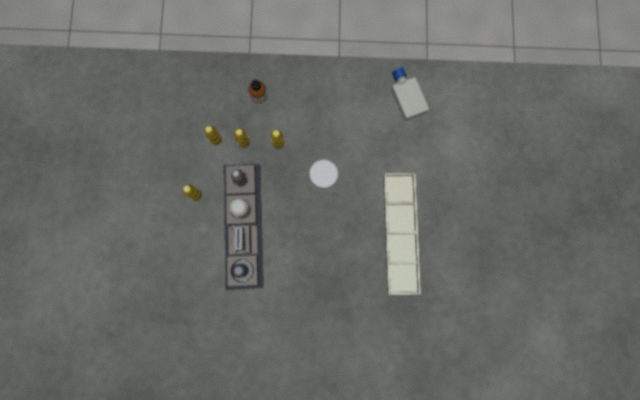

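The tray is the dark strip in top view at columns 225–260, rows 165–287. From the robot end (bottom) it holds step (241,270), slider (238,238), fat (239,208) and slim (238,176). The rack is at columns 385–420, rows 173–294, and the dish is at (323,173). There are four yellow decoys, which I'm ignoring. Next I enlarge the tray and rack.

```bash
cat > h.py <<'E'
import numpy as np,cv2
from bench import observe,grab_frame
def ray(f,u,v):
    F=200/np.tan(np.radians(f["vfov"]/2)); R=np.array(f["R"]);t=np.array(f["t"])
    d=R.T@np.array([(u-f["cx"])/F,(v-f["cy"])/F,1]); return -R.T@t,d
def onz(f,u,v,z):
    o,d=ray(f,u,v); return o+d*(z-o[2])/d[2]
def proj(f,X):
    F=200/np.tan(np.radians(f["vfov"]/2)); c=np.array(f["R"])@np.array(X)+f["t"]
    return np.array([c[0]/c[2]*F+f["cx"],c[1]/c[2]*F+f["cy"]])
def tri(f,p,g,q):
    o1,d1=ray(f,*p);o2,d2=ray(g,*q)
    A=np.stack([d1,-d2],1);s=np.linalg.lstsq(A,o2-o1,rcond=None)[0]
    a=o1+s[0]*d1;b=o2+s[1]*d2;return (a+b)/2,np.linalg.norm(a-b)
E
python3 - <<'E'
import cv2
a=cv2.imread('pics/top0.png');b=cv2.imread('pics/scene0.png')
c1=cv2.resize(a[155:297,215:275],None,fx=4,fy=4,interpolation=cv2.INTER_CUBIC)
c2=cv2.resize(a[160:302,375:430],None,fx=4,fy=4,interpolation=cv2.INTER_CUBIC)
cv2.imwrite('pics/ctop.png',cv2.hconcat([c1,c2]))
cv2.imwrite('pics/cs.png',cv2.resize(b[145:295,365:445],None,fx=4,fy=4,interpolation=cv2.INTER_CUBIC))
E
```

```text
(no output)
```

View pics/ctop.png

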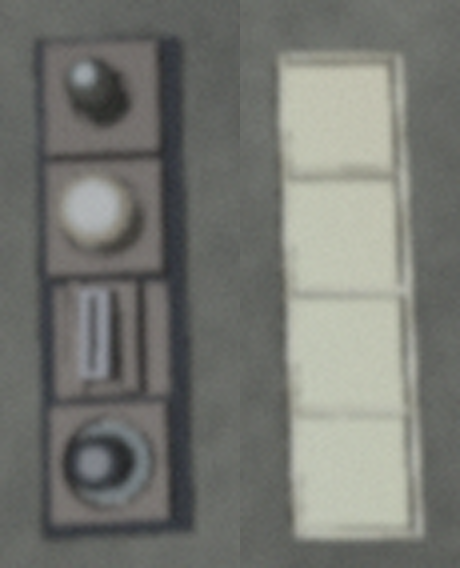

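View pics/cs.png

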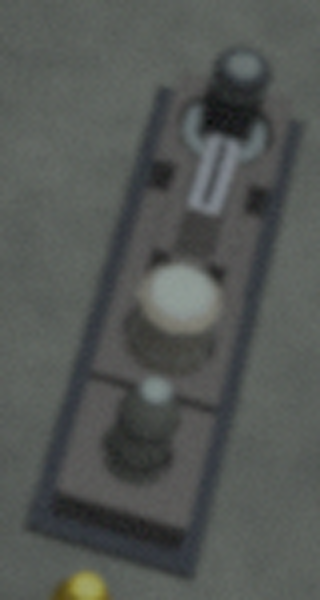

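Both crops agree on the order from the robot outward: step, slider, fat, slim. In the top crop their tops are at (93,463), (94,335), (95,208) and (87,73). Now I triangulate.

Run:
```python
from h import *
f=grab_frame("top");g=grab_frame("scene")
T=lambda x,y:(215+(x-1.5)/4,155+(y-1.5)/4); S=lambda x,y:(365+(x-1.5)/4,145+(y-1.5)/4)
for n,a,b,z in(("step",(93,463),(243,65),.076),("slider",(94,335),(213,175),.072),("fat",(95,208),(182,292),.066),("slim",(87,73),(155,390),.084)):
    X,e=tri(f,T(*a),g,S(*b)); print(n,np.round(X,4),round(e,4),'onz top',np.round(onz(f,*T(*a),z)[:2],4),'scene',np.round(onz(g,*S(*b),z)[:2],4))
print('blocks z=.03')
for p in((46,38),(160,40),(46,155),(162,153),(52,403),(167,401),(52,523),(170,524)): print(p,np.round(onz(f,*T(*p),.03)[:2],4))
print('wells z .03: step ring centre',onz(f,*T(108,463),.03)[:2])
R=lambda x,y:(375+(x-240-1.5)/4,160+(y-1.5)/4)
# rack outer corners z=.016
for p in((278,53),(403,53),(293,540),(424,540)): print('rack',np.round(onz(f,*R(*p),.016)[:2],4))
# auto masks
c=f["color"].astype(int); hsv=cv2.cvtColor(f["color"],cv2.COLOR_RGB2HSV)
m=((c.min(2)>120)).astype(np.uint8); cs,_=cv2.findContours(m,0,1)
for k in cs:
    if cv2.contourArea(k)>100:
        r=cv2.minAreaRect(k); print(r)
        for q in cv2.boxPoints(r): print('   ',np.round(onz(f,q[0],q[1],.016)[:2],4))
```

```text
step [0.4499 0.1563 0.0742] 0.0002 onz top [0.4499 0.156 ] scene [0.4514 0.1565]
slider [0.5069 0.1602 0.067 ] 0.0008 onz top [0.5067 0.159 ] scene [0.5105 0.1607]
fat [0.5652 0.1641 0.062 ] 0.0021 onz top [0.5649 0.1625] scene [0.5674 0.1652]
slim [0.6243 0.1678 0.0817] 0.002 onz top [0.624  0.1664] scene [0.6253 0.1688]
blocks z=.03
(46, 38) [0.6515 0.1958]
(160, 40) [0.6523 0.141 ]
(46, 155) [0.5944 0.1927]
(162, 153) [0.597  0.1375]
(52, 403) [0.4768 0.1834]
(167, 401) [0.4791 0.1297]
(52, 523) [0.4215 0.1804]
(170, 524) [0.4223 0.1258]
wells z .03: step ring centre [0.44966176 0.15587131]
rack [ 0.6466 -0.113 ]
rack [ 0.6485 -0.1753]
rack [ 0.4106 -0.1212]
rack [ 0.412 -0.184]
((237.0, 238.0), (22.0, 8.0), 90.0)
    [0.5315 0.1785]
    [0.5319 0.1632]
    [0.4898 0.1611]
    [0.4894 0.1763]
((237.5, 206.5), (15.0, 15.0), 90.0)
    [0.5857 0.1872]
    [0.5866 0.1582]
    [0.5573 0.1568]
    [0.5565 0.1856]
((401.95355224609375, 233.19810485839844), (122.74317169189453, 33.0860481262207), 87.95458984375)
    [ 0.6474 -0.1113]
    [ 0.6518 -0.1771]
    [ 0.4132 -0.1841]
    [ 0.409
[... 1259 characters left out ...]
86.0), 90.0)
    [ 1.0125 -0.0187]
    [ 1.0205 -0.2   ]
    [ 0.891  -0.1988]
    [ 0.884  -0.0211]
((294.0, 27.5), (55.0, 88.0), 90.0)
    [1.0043 0.1684]
    [ 1.0123 -0.0146]
    [ 0.8904 -0.0169]
    [0.8833 0.1626]
((205.80145263671875, 24.492820739746094), (88.64090728759766, 52.21890640258789), 2.070030689239502)
    [0.8891 0.3437]
    [1.0036 0.3486]
    [1.0044 0.1663]
    [0.8893 0.1647]
((115.80724334716797, 23.011817932128906), (90.62530517578125, 49.46343231201172), 2.2025983333587646)
    [0.8883 0.5256]
    [0.9959 0.533 ]
    [0.9963 0.3489]
    [0.888  0.3445]
((35.5, 14.5), (29.0, 71.0), 90.0)
    [0.9821 0.6753]
    [0.9883 0.5332]
    [0.9249 0.5266]
    [0.9191 0.6673]
```

```bash
cat >> h.py <<'E'
from scipy.spatial.transform import Rotation as Ro
# row positions (world xy), yaw of row
TR={'step':(.4505,.1560),'slider':(.5085,.1595),'fat':(.5660,.1632),'slim':(.6242,.1668)}; TY=np.radians(3.5)
RK={1:(.6169,-.1452),2:(.5589,-.1473),3:(.5010,-.1493),4:(.4430,-.1514)}; RY=np.radians(2.04)  # 1=farthest
def goal(yaw,sgn):
    z=sgn*np.array([-np.sin(yaw),np.cos(yaw),0]); y=np.array([0,0,-1.]); x=np.cross(y,z); return Ro.from_matrix(np.stack([x,y,z],1))
def go(xyz,yaw):
    s=observe(); R=Ro.from_rotvec(s["eef_rot"]); c=[]
    for sg in(1,-1):
        G=goal(yaw,sg); c.append((R.inv()*G).as_rotvec())
    r=min(c,key=np.linalg.norm)
    print('t',s['t'],'tcp',np.round(s['tcp_pos'],4),'w',round(s['width'],4),'F',np.round(s['force'],1),'j',np.round(s['joint_pos'],2)); print('tool x',np.round(R.as_matrix()[:,0],3),'z',np.round(R.as_matrix()[:,2],3))
    print('shift mm',np.round(1000*R.inv().apply(np.array(xyz)-s['tcp_pos']),1),'turn',np.round(r,3),'|deg|',np.degrees(np.linalg.norm(r)).round(1))
E
python3 - <<'E'
from h import *
go((*TR['step'],.12),TY)
f=grab_frame("top")
for p in((210,130),(239,133),(276,134),(188,189)): print(onz(f,*p,.072).round(3), )
E
```

```text
t 0.2 tcp [0.2451 0.6016 0.2088] w 0.0855 F [ 0.4 -0.2 -0.3] j [-1.17  0.32 -0.07  1.45  0.02  1.37 -0.06]
tool x [ 0.926 -0.377  0.   ] z [ 0.377  0.926 -0.001]
shift mm [ 358.3   89.3 -335.1] turn [ 0.001 -0.448 -0.   ] |deg| 25.7
[0.706 0.221 0.072]
[0.702 0.167 0.072]
[0.703 0.099 0.072]
[0.594 0.254 0.072]
```

```bash
python3 -m handwheel '358 20 -335 0 -0.448 0 0.7;358 20 -335 0 -0.448 0 0.7;358 20 -335 0 -0.448 0 0.7;358 20 -335 0 -0.448 0 0.7;358 20 -335 0 -0.448 0 0.7;358 20 -335 0 -0.448 0 0.7;358 20 -335 0 -0.448 0 0.7;358 20 -335 0 -0.448 0 0.7;358 20 -335 0 -0.448 0 0.7;358 20 -335 0 -0.448 0 0.7;358 20 -335 0 -0.448 0 0.7;358 20 -335 0 -0.448 0 0.7'
python3 - <<'E'
from h import *
go((*TR['step'],.036),TY)
E
```

```text
t: 1.45
tcp_pos: [0.4504, 0.1558, 0.1893]
eef_rot: [-1.57, -0.046, 0.046]
force: [0.2, 0.6, -0.8]
width: 0.0599
t 1.45 tcp [0.4504 0.1558 0.1893] w 0.0599 F [ 0.2  0.6 -0.8] j [-0.65 -0.04  0.25  1.9   0.01  1.28  1.23]
tool x [ 0.998  0.059 -0.001] z [-0.059  0.998 -0.   ]
shift mm [1.000e-01 1.533e+02 2.000e-01] turn [ 0.    -0.002 -0.001] |deg| 0.1
```

```bash
python3 -m handwheel '0 50 0 0 0 0 0.7;0 95 0 0 0 0 0.7;0 95 0 0 0 0 0.7;0 95 0 0 0 0 0.7'
python3 - <<'E'
from h import *
go((*TR['step'],.036),TY)
for n in("top","scene"):
    f=grab_frame(n);p=proj(f,(.45,.156,.08)).astype(int)
    c=f["color"][max(p[1]-60,0):p[1]+60,max(p[0]-60,0):p[0]+60,::-1]; cv2.imwrite(f"pics/{n}1.png",cv2.resize(c,(400,400),interpolation=cv2.INTER_CUBIC))
cv2.imwrite("pics/a1.png",cv2.hconcat([cv2.imread("pics/top1.png"),cv2.imread("pics/scene1.png")]))
E
```

```text
t: 1.85
tcp_pos: [0.4498, 0.157, 0.0948]
eef_rot: [-1.571, -0.047, 0.049]
force: [0.7, 0.4, -0.1]
width: 0.0603
t 1.85 tcp [0.4498 0.157  0.0948] w 0.0603 F [ 0.7  0.4 -0.1] j [-0.64  0.04  0.26  2.02 -0.01  1.08  1.25]
tool x [ 0.998  0.061 -0.002] z [-0.061  0.998 -0.   ]
shift mm [ 0.7 58.8 -1. ] turn [ 0.    -0.    -0.002] |deg| 0.1
```

View pics/a1.png

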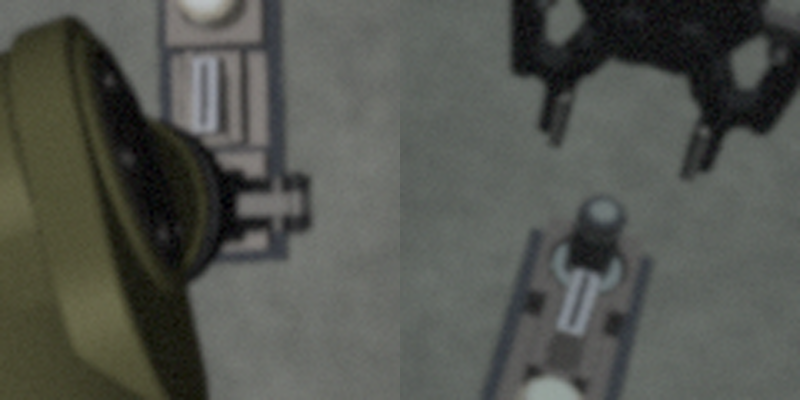

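The fingers straddle the step's barrel (top at about (600,210) in the right crop). I descend and close.

```bash
python3 -m handwheel '0 30 -1 0 0 0 0.7;0 58 -1 0 0 0 0.7;0 58 -1 0 0 0 0.7;0 58 -1 0 0 0 0.7;0 58 -1 0 0 0 0;0 58 -1 0 0 0 0;0 58 -1 0 0 0 0;0 58 -1 0 0 0 0;0 58 -1 0 0 0 0;0 58 -1 0 0 0 0'
python3 - <<'E'
from h import *
go((*TR['step'],.096),TY)
E
```

```text
t: 2.95
tcp_pos: [0.4534, 0.1571, 0.0407]
eef_rot: [-1.567, -0.052, 0.043]
force: [-1.8, -0.4, 6.7]
width: 0.0231
t 2.95 tcp [0.4534 0.1571 0.0407] w 0.0231 F [-1.8 -0.4  6.7] j [-0.63  0.11  0.26  2.07 -0.04  0.96  1.28]
tool x [0.998 0.06  0.006] z [-0.06   0.998  0.003]
shift mm [ -2.7 -55.3  -0.8] turn [-0.003 -0.001  0.006] |deg| 0.4
```

Width reads 23 mm on a 26 mm barrel, with 6.7 N upward and x off by 3 mm. I let it settle and look.

```bash
python3 -m handwheel '0 0 0 0 0 0 0;0 0 0 0 0 0 0;0 0 0 0 0 0 0'
python3 - <<'E'
from h import *
go((*TR['step'],.096),TY)
f=grab_frame("scene");p=proj(f,(.45,.156,.08)).astype(int)
c=f["color"][p[1]-50:p[1]+50,p[0]-60:p[0]+60,::-1]; cv2.imwrite("pics/a2.png",cv2.resize(c,(720,600),interpolation=cv2.INTER_CUBIC))
E
```

```text
t: 3.25
tcp_pos: [0.4534, 0.1571, 0.0408]
eef_rot: [-1.567, -0.052, 0.043]
force: [-0.3, -0.6, 0.3]
width: 0.0227
t 3.25 tcp [0.4534 0.1571 0.0408] w 0.0227 F [-0.3 -0.6  0.3] j [-0.63  0.11  0.26  2.07 -0.04  0.96  1.28]
tool x [0.998 0.06  0.006] z [-0.06   0.998  0.003]
shift mm [ -2.7 -55.2  -0.8] turn [-0.003 -0.001  0.006] |deg| 0.4
```

View pics/a2.png

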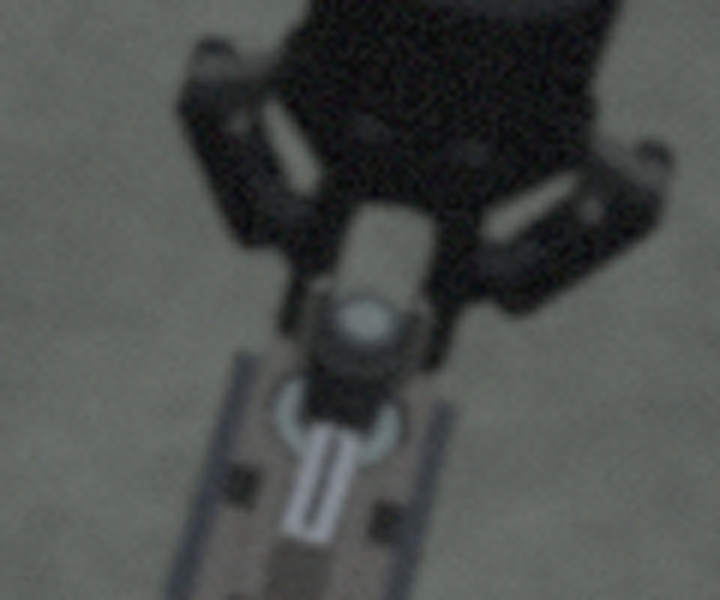

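Step is gripped at the barrel and the force has relaxed. Lifting straight up.

```bash
python3 -m handwheel '0 -8 0 0 0 0 0;0 -16 0 0 0 0 0;0 -40 0 0 0 0 0;0 -80 0 0 0 0 0;0 -100 0 0 0 0 0;0 -100 0 0 0 0 0'
python3 - <<'E'
from h import *
go((*RK[1],.14),RY)
for n in("top","scene"):
    f=grab_frame(n);p=proj(f,(.45,.156,.12)).astype(int)
    c=f["color"][max(p[1]-60,0):p[1]+60,max(p[0]-60,0):p[0]+60,::-1]; cv2.imwrite(f"pics/{n}1.png",cv2.resize(c,(400,400),interpolation=cv2.INTER_CUBIC))
cv2.imwrite("pics/a3.png",cv2.hconcat([cv2.imread("pics/top1.png"),cv2.imread("pics/scene1.png")]))
E
```

```text
t: 3.9
tcp_pos: [0.4554, 0.1578, 0.1448]
eef_rot: [-1.564, -0.057, 0.037]
force: [0.3, 0.1, -2.5]
width: 0.0228
t 3.9 tcp [0.4554 0.1578 0.1448] w 0.0228 F [ 0.3  0.1 -2.5] j [-0.65 -0.01  0.26  1.96  0.    1.18  1.24]
tool x [0.998 0.06  0.012] z [-0.06   0.998  0.006]
shift mm [ 143.     4.7 -312.2] turn [-0.006  0.024  0.012] |deg| 1.6
```

View pics/a3.png

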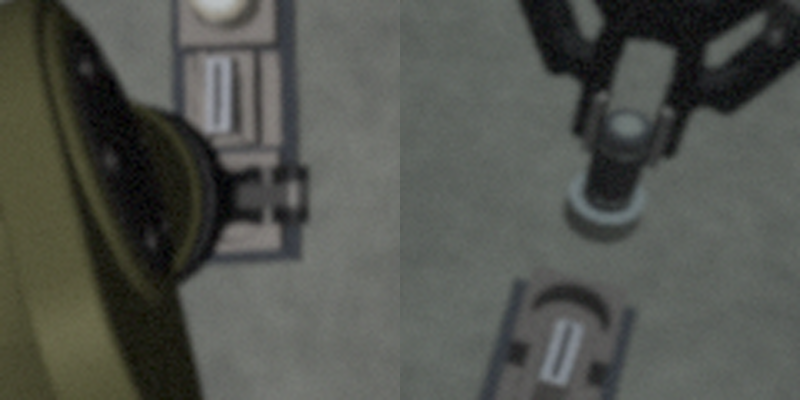

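Step is held upright and clear of its well. Carrying it over the farthest bay.

```bash
python3 -m handwheel '35 2 -30 0 0 0 0;144 5 -312 -0.006 0.024 0.012 0;144 5 -312 -0.006 0.024 0.012 0;144 5 -312 -0.006 0.024 0.012 0;144 5 -312 -0.006 0.024 0.012 0;144 5 -312 -0.006 0.024 0.012 0;144 5 -312 -0.006 0.024 0.012 0;144 5 -312 -0.006 0.024 0.012 0;144 5 -312 -0.006 0.024 0.012 0;144 5 -312 -0.006 0.024 0.012 0;144 5 -312 -0.006 0.024 0.012 0'
python3 - <<'E'
from h import *
go((RK[1][0]+.002,RK[1][1],.05),RY)
for n in("top","scene"):
    f=grab_frame(n);p=proj(f,(*RK[1],.10)).astype(int)
    c=f["color"][max(p[1]-60,0):p[1]+60,max(p[0]-60,0):p[0]+60,::-1]; cv2.imwrite(f"pics/{n}1.png",cv2.resize(c,(400,400),interpolation=cv2.INTER_CUBIC))
cv2.imwrite("pics/a4.png",cv2.hconcat([cv2.imread("pics/top1.png"),cv2.imread("pics/scene1.png")]))
E
```

```text
t: 5.1
tcp_pos: [0.6148, -0.1436, 0.1348]
eef_rot: [-1.572, -0.025, 0.036]
force: [0.5, 1.0, -1.0]
width: 0.0228
t 5.1 tcp [ 0.6148 -0.1436  0.1348] w 0.0228 F [ 0.5  1.  -1. ] j [-0.22  0.36  0.51  1.61 -0.18  1.23  1.93]
tool x [ 0.999  0.039 -0.007] z [-0.039  0.999 -0.001]
shift mm [ 4.7 84.8 -1.6] turn [ 0.001  0.003 -0.007] |deg| 0.5
```

View pics/a4.png

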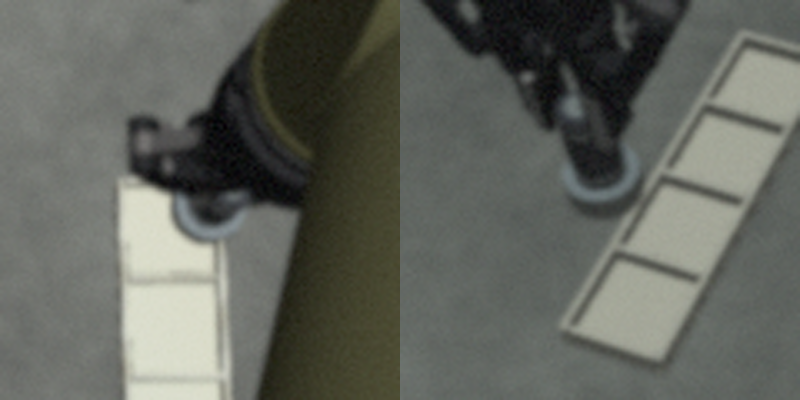

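Step hangs over the far bay; the apparent offset in both crops is just its height. Lowering in stages.

```bash
python3 -m handwheel '4 40 -1 0.001 0.003 -0.007 0;5 80 -2 0.001 0.003 -0.007 0;5 80 -2 0.001 0.003 -0.007 0;5 80 -2 0.001 0.003 -0.007 0'
python3 - <<'E'
from h import *
go((RK[1][0]+.002,RK[1][1],.033),RY)
for n in("top","scene"):
    f=grab_frame(n);p=proj(f,(*RK[1],.05)).astype(int)
    c=f["color"][max(p[1]-60,0):p[1]+60,max(p[0]-60,0):p[0]+60,::-1]; cv2.imwrite(f"pics/{n}1.png",cv2.resize(c,(400,400),interpolation=cv2.INTER_CUBIC))
cv2.imwrite("pics/a5.png",cv2.hconcat([cv2.imread("pics/top1.png"),cv2.imread("pics/scene1.png")]))
E
```

```text
t: 5.6
tcp_pos: [0.6195, -0.1454, 0.0558]
eef_rot: [-1.571, -0.028, 0.029]
force: [1.0, 0.4, -1.0]
width: 0.0227
t 5.6 tcp [ 0.6195 -0.1454  0.0558] w 0.0227 F [ 1.   0.4 -1. ] j [-0.2   0.44  0.49  1.67 -0.23  1.09  1.96]
tool x [ 0.999  0.036 -0.   ] z [-0.036  0.999 -0.001]
shift mm [-0.5 22.8  0.2] turn [ 0.001  0.001 -0.   ] |deg| 0.1
```

View pics/a5.png

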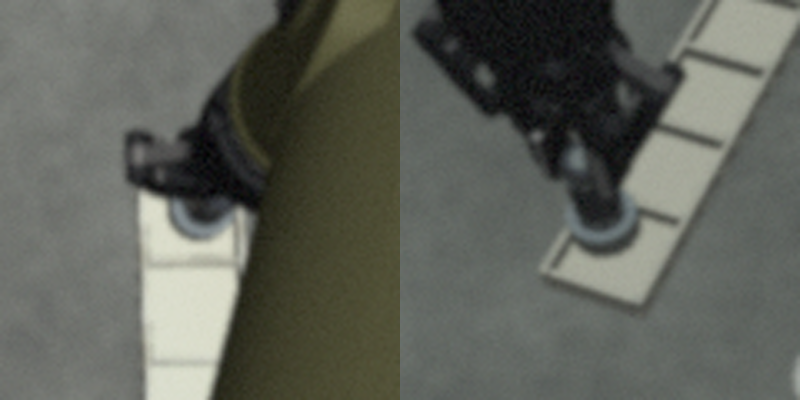

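Run:
```python
from h import *
g=grab_frame("scene");p=proj(g,(*RK[1],.05)).astype(int)
print(onz(g,p[0]-60+200/3.333,p[1]-60+213/3.333,.043))
f=grab_frame("top");p=proj(f,(*RK[1],.05)).astype(int)
print(onz(f,p[0]-60+200/3.333,p[1]-60+207/3.333,.043))
```

```text
[ 0.61941288 -0.14615657  0.043     ]
[ 0.61428553 -0.14506404  0.043     ]
```

The foot centre is over the bay centre to within 3 mm. Setting it down.

```bash
python3 -m handwheel '0 12 0 0 0 0 0;0 19 0 0 0 0 0;0 21 0 0 0 0 0;0 22 0 0 0 0 0;0 22 0 0 0 0 0'
```

```text
t: 6.3
tcp_pos: [0.6215, -0.1464, 0.0359]
eef_rot: [-1.572, -0.032, 0.025]
force: [0.1, 0.4, -2.2]
width: 0.023
```

```bash
python3 -m handwheel '-2 1 0 0 0 0 0;-2 2 0 0 0 0 0;-2 3 0 0 0 0 0;-2 3 0 0 0 0 0;-2 3 0 0 0 0 0'; python3 -c "
from h import *
go((RK[1][0]+.002,RK[1][1],.033),RY)"
```

```text
t: 6.8
tcp_pos: [0.6196, -0.1465, 0.033]
eef_rot: [-1.572, -0.032, 0.024]
force: [0.3, 1.2, -1.4]
width: 0.0224
t 6.8 tcp [ 0.6196 -0.1465  0.033 ] w 0.0224 F [ 0.3  1.2 -1.4] j [-0.19  0.46  0.48  1.7  -0.24  1.04  1.98]
tool x [0.999 0.036 0.005] z [-0.036  0.999 -0.001]
shift mm [-0.6  0.   1.3] turn [0.001 0.    0.005] |deg| 0.3
```

```bash
python3 -m handwheel '0 1 0 0 0 0.005 0;0 1 0 0 0 0.005 0;0 2 0 0 0 0.005 0;0 2 0 0 0 0.005 0'
```

```text
t: 7.2
tcp_pos: [0.6203, -0.1466, 0.033]
eef_rot: [-1.572, -0.029, 0.027]
force: [-3.6, 0.3, 11.3]
width: 0.023
```

Contact: 11 N upward at the expected height. Releasing and rising.

```bash
python3 -m handwheel '0 0 0 0 0 0 0.15;0 0 0 0 0 0 0.35;0 0 0 0 0 0 0.6;0 0 0 0 0 0 0.7;0 0 0 0 0 0 0.7;0 -30 0 0 0 0 0.7;0 -80 0 0 0 0 0.7;0 -120 0 0 0 0 0.7;0 -120 0 0 0 0 0.7;0 -120 0 0 0 0 0.7'; python3 -c "
from h import *
go((*TR['slider'],.14),TY)
f=grab_frame('scene');p=proj(f,(*RK[1],.05)).astype(int)
c=f['color'][p[1]-60:p[1]+60,p[0]-60:p[0]+60,::-1]; cv2.imwrite('pics/a6.png',cv2.resize(c,(480,480),interpolation=cv2.INTER_CUBIC))"
```

```text
t: 8.2
tcp_pos: [0.6208, -0.1466, 0.1541]
eef_rot: [-1.572, -0.031, 0.025]
force: [-0.3, -0.8, -0.4]
width: 0.0598
t 8.2 tcp [ 0.6208 -0.1466  0.1541] w 0.0598 F [-0.3 -0.8 -0.4] j [-0.22  0.35  0.52  1.58 -0.18  1.26  1.93]
tool x [0.999 0.036 0.003] z [-0.036  0.999 -0.001]
shift mm [-101.4   13.3  309.9] turn [ 0.001 -0.025  0.003] |deg| 1.5
```

View pics/a6.png

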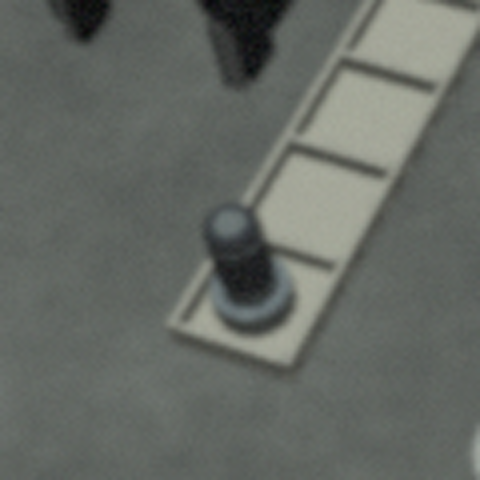

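Step stands upright in the farthest bay (foot at (250,297) in the crop). Next the slider.

```bash
python3 -m handwheel '-101 13 310 0 -0.025 0.003 0.5;-101 13 310 0 -0.025 0.003 0.5;-101 13 310 0 -0.025 0.003 0.5;-101 13 310 0 -0.025 0.003 0.5;-101 13 310 0 -0.025 0.003 0.5;-101 13 310 0 -0.025 0.003 0.5;-101 13 310 0 -0.025 0.003 0.5;-101 13 310 0 -0.025 0.003 0.5;-101 13 310 0 -0.025 0.003 0.5;-101 13 310 0 -0.025 0.003 0.5'; python3 -c "
from h import *
go((*TR['slider'],.049),TY)"
```

```text
t: 9.25
tcp_pos: [0.5077, 0.158, 0.1381]
eef_rot: [-1.573, -0.043, 0.049]
force: [0.5, 0.2, 0.2]
width: 0.0429
t 9.25 tcp [0.5077 0.158  0.1381] w 0.0429 F [0.5 0.2 0.2] j [-0.65  0.12  0.33  1.85 -0.04  1.19  1.31]
tool x [ 0.998  0.058 -0.004] z [-0.058  0.998 -0.002]
shift mm [ 1.2 89.1  1.6] turn [ 0.002 -0.003 -0.004] |deg| 0.3
```

```bash
python3 -m handwheel '1 40 1 0.002 -0.003 -0.004 0.5;1 70 1 0.002 -0.003 -0.004 0.5;1 70 1 0.002 -0.003 -0.004 0.5;1 70 1 0.002 -0.003 -0.004 0.5;1 70 1 0.002 -0.003 -0.004 0.5'; python3 -c "
from h import *
go((*TR['slider'],.048),TY)
f=grab_frame('scene');p=proj(f,(*TR['slider'],.07)).astype(int)
c=f['color'][p[1]-50:p[1]+50,p[0]-50:p[0]+50,::-1]; cv2.imwrite('pics/a7.png',cv2.resize(c,(500,500),interpolation=cv2.INTER_CUBIC))"
```

```text
t: 9.75
tcp_pos: [0.5101, 0.1587, 0.0699]
eef_rot: [-1.57, -0.049, 0.045]
force: [0.4, 0.8, -0.5]
width: 0.0431
t 9.75 tcp [0.5101 0.1587 0.0699] w 0.0431 F [ 0.4  0.8 -0.5] j [-0.64  0.19  0.32  1.92 -0.07  1.04  1.34]
tool x [0.998 0.06  0.003] z [-0.06   0.998  0.001]
shift mm [-1.6 21.9  0.9] turn [-0.001 -0.001  0.003] |deg| 0.2
```

View pics/a7.png

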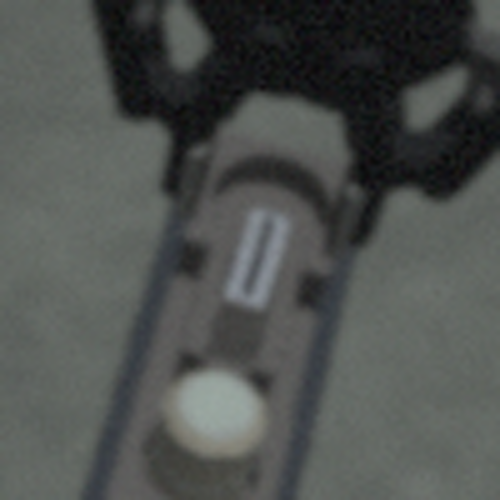

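```bash
python3 -m handwheel '-2 12 1 0 0 0.003 0.5;-2 21 1 0 0 0.003 0.5;-2 21 1 0 0 0.003 0.5;-2 21 1 0 0 0.003 0.5;-2 21 1 0 0 0.003 0.2;-2 21 1 0 0 0.003 0.2;-2 21 1 0 0 0.003 0;-2 21 1 0 0 0.003 0;-2 21 1 0 0 0.003 0;-2 21 1 0 0 0.003 0;-2 21 1 0 0 0.003 0'; python3 -c "
from h import *
go((*TR['slider'],.048),TY)
f=grab_frame('scene');p=proj(f,(*TR['slider'],.07)).astype(int)
c=f['color'][p[1]-50:p[1]+50,p[0]-50:p[0]+50,::-1]; cv2.imwrite('pics/a8.png',cv2.resize(c,(500,500),interpolation=cv2.INTER_CUBIC))"
```

```text
t: 10.9
tcp_pos: [0.5084, 0.1601, 0.0495]
eef_rot: [-1.569, -0.048, 0.047]
force: [-0.9, -0.7, 4.9]
width: 0.0092
t 10.9 tcp [0.5084 0.1601 0.0495] w 0.0092 F [-0.9 -0.7  4.9] j [-0.64  0.22  0.32  1.93 -0.08  1.    1.35]
tool x [0.998 0.061 0.001] z [-0.061  0.998  0.001]
shift mm [ 0.1  1.5 -0.6] turn [-0.001 -0.     0.001] |deg| 0.1
```

View pics/a8.png

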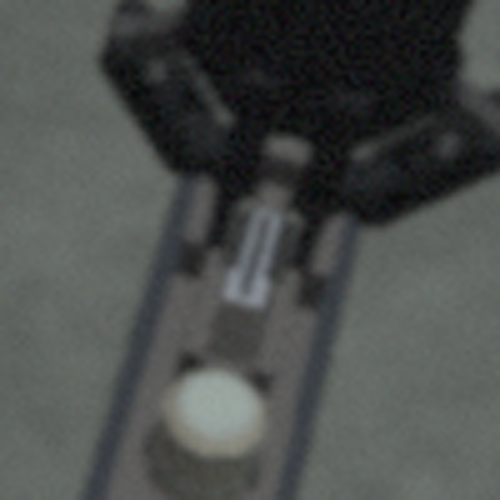

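Slider is gripped. The width reading runs 3–5 mm low, the same way it did for step. Lifting.

```bash
python3 -m handwheel '0 -8 0 0 0 0 0;0 -20 0 0 0 0 0;0 -35 0 0 0 0 0;0 -60 0 0 0 0 0;0 -85 0 0 0 0 0;0 -85 0 0 0 0 0;0 -85 0 0 0 0 0'; python3 -c "
from h import *
go((*RK[2],.14),RY)
f=grab_frame('scene');p=proj(f,(*TR['slider'],.1)).astype(int)
c=f['color'][p[1]-50:p[1]+50,p[0]-50:p[0]+50,::-1]; cv2.imwrite('pics/a9.png',cv2.resize(c,(500,500),interpolation=cv2.INTER_CUBIC))"
```

```text
t: 11.65
tcp_pos: [0.5086, 0.16, 0.1351]
eef_rot: [-1.568, -0.049, 0.046]
force: [-0.9, 0.1, -1.2]
width: 0.0096
t 11.65 tcp [0.5086 0.16   0.1351] w 0.0096 F [-0.9  0.1 -1.2] j [-0.66  0.12  0.32  1.85 -0.04  1.17  1.32]
tool x [0.998 0.061 0.002] z [-0.061  0.998  0.002]
shift mm [  31.6   -5.4 -309.8] turn [-0.002  0.025  0.002] |deg| 1.4
```

View pics/a9.png

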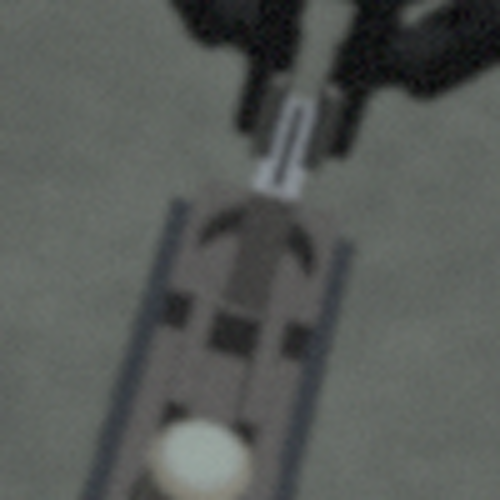

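Slider is held. Carrying it to the second-farthest bay.

```bash
python3 -m handwheel '32 -8 -310 -0.002 0.025 0.002 0;32 -8 -310 -0.002 0.025 0.002 0;32 -8 -310 -0.002 0.025 0.002 0;32 -8 -310 -0.002 0.025 0.002 0;32 -8 -310 -0.002 0.025 0.002 0;32 -8 -310 -0.002 0.025 0.002 0;32 -8 -310 -0.002 0.025 0.002 0;32 -8 -310 -0.002 0.025 0.002 0;32 -8 -310 -0.002 0.025 0.002 0;32 -8 -310 -0.002 0.025 0.002 0;32 -8 -310 -0.002 0.025 0.002 0'; python3 -c "
from h import *
go((*RK[2],.065),RY)"
```

```text
t: 12.8
tcp_pos: [0.5587, -0.1453, 0.1414]
eef_rot: [-1.571, -0.029, 0.033]
force: [0.4, 0.0, -1.2]
width: 0.0085
t 12.8 tcp [ 0.5587 -0.1453  0.1414] w 0.0085 F [ 0.4  0.  -1.2] j [-0.28  0.23  0.56  1.74 -0.13  1.21  1.93]
tool x [ 0.999  0.039 -0.003] z [-0.039  0.999  0.   ]
shift mm [ 0.4 76.4 -2. ] turn [-0.     0.003 -0.003] |deg| 0.2
```

```bash
python3 -m handwheel '0 40 -1 0 0.003 -0.003 0;0 76 -2 0 0.003 -0.003 0;-1 76 -2 0 0.003 -0.003 0;-1 76 -2 0 0.003 -0.003 0'; python3 -c "
from h import *
go((*RK[2],.0415),RY)
f=grab_frame('scene');p=proj(f,(*RK[2],.05)).astype(int)
c=f['color'][p[1]-50:p[1]+50,p[0]-50:p[0]+50,::-1]; cv2.imwrite('pics/a10.png',cv2.resize(c,(500,500),interpolation=cv2.INTER_CUBIC))"
```

```text
t: 13.2
tcp_pos: [0.5574, -0.1466, 0.0657]
eef_rot: [-1.57, -0.029, 0.03]
force: [0.7, -0.9, 0.7]
width: 0.0087
t 13.2 tcp [ 0.5574 -0.1466  0.0657] w 0.0087 F [ 0.7 -0.9  0.7] j [-0.26  0.31  0.55  1.82 -0.18  1.06  1.97]
tool x [ 0.999  0.037 -0.001] z [-0.037  0.999  0.   ]
shift mm [ 1.5 24.2 -0.8] turn [-0.     0.002 -0.001] |deg| 0.1
```

View pics/a10.png

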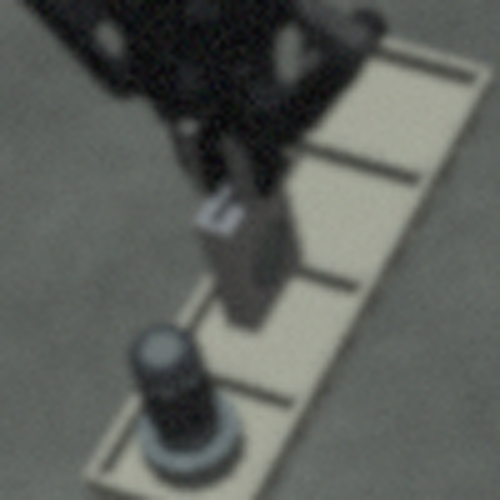

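The slider hangs upright over bay 2, its lower far corner at (250,328) in the crop and clear of the divider at (250,395). Setting down.

```bash
python3 -m handwheel '1 12 -1 0 0.002 0 0;1 20 -1 0 0.002 0 0;1 22 -1 0 0.002 0 0;1 23 -1 0 0.002 0 0;1 24 -1 0 0.002 0 0;1 24 -1 0 0.002 0 0'
```

```text
t: 13.85
tcp_pos: [0.5598, -0.1481, 0.0431]
eef_rot: [-1.571, -0.029, 0.025]
force: [-0.4, 0.2, -0.5]
width: 0.009
```

```bash
python3 -m handwheel '-1 1 0 0 0 0 0;-1 2 0 0 0 0 0;-1 3 0 0 0 0 0;-1 3 0 0 0 0 0'
```

```text
t: 14.25
tcp_pos: [0.5594, -0.1483, 0.0415]
eef_rot: [-1.571, -0.03, 0.024]
force: [-1.6, 1.3, 7.7]
width: 0.0092
```

Contact at exactly the predicted height. Releasing and rising.

```bash
python3 -m handwheel '0 0 0 0 0 0 0.1;0 0 0 0 0 0 0.25;0 0 0 0 0 0 0.45;0 0 0 0 0 0 0.5;0 0 0 0 0 0 0.5;0 -30 0 0 0 0 0.5;0 -80 0 0 0 0 0.7;0 -110 0 0 0 0 0.7;0 -110 0 0 0 0 0.7;0 -110 0 0 0 0 0.7'; python3 -c "
from h import *
go((*TR['fat'],.14),TY)
f=grab_frame('scene');p=proj(f,(*RK[2],.05)).astype(int)
c=f['color'][p[1]-50:p[1]+50,p[0]-50:p[0]+50,::-1]; cv2.imwrite('pics/a11.png',cv2.resize(c,(500,500),interpolation=cv2.INTER_CUBIC))"
```

```text
t: 15.25
tcp_pos: [0.5593, -0.1483, 0.152]
eef_rot: [-1.57, -0.031, 0.023]
force: [-0.6, 0.0, -0.5]
width: 0.0597
t 15.25 tcp [ 0.5593 -0.1483  0.152 ] w 0.0597 F [-0.6  0.  -0.5] j [-0.28  0.22  0.57  1.73 -0.13  1.22  1.93]
tool x [0.999 0.035 0.005] z [-0.035  0.999  0.   ]
shift mm [ 17.4  12.1 311.1] turn [-0.    -0.026  0.005] |deg| 1.5
```

View pics/a11.png

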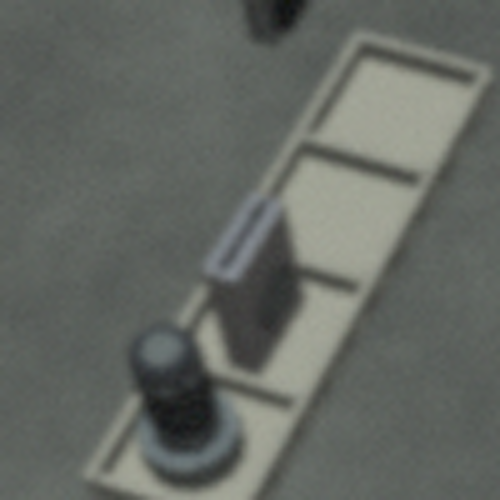

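The slider stands upright and free in bay 2. Next the fat one.

```bash
python3 -m handwheel '17 12 311 0 -0.026 0.005 0.75;17 12 311 0 -0.026 0.005 0.75;17 12 311 0 -0.026 0.005 0.75;17 12 311 0 -0.026 0.005 0.75;17 12 311 0 -0.026 0.005 0.75;17 12 311 0 -0.026 0.005 0.75;17 12 311 0 -0.026 0.005 0.75;17 12 311 0 -0.026 0.005 0.75;17 12 311 0 -0.026 0.005 0.75;17 12 311 0 -0.026 0.005 0.75'; python3 -c "
from h import *
go((*TR['fat'],.075),TY)"
```

```text
t: 16.3
tcp_pos: [0.5648, 0.1603, 0.1385]
eef_rot: [-1.571, -0.043, 0.047]
force: [-0.1, -0.0, 0.1]
width: 0.0639
t 16.3 tcp [0.5648 0.1603 0.1385] w 0.0639 F [-0.1 -0.   0.1] j [-0.64  0.24  0.37  1.72 -0.09  1.21  1.38]
tool x [ 0.998  0.057 -0.003] z [-0.057  0.998 -0.001]
shift mm [ 1.5 63.5  2.9] turn [ 0.001 -0.004 -0.003] |deg| 0.3
```

```bash
python3 -m handwheel '1 35 3 0 -0.004 -0.003 0.75;1 64 3 0 -0.004 -0.003 0.75;1 64 3 0 -0.004 -0.003 0.75;1 64 3 0 -0.004 -0.003 0.75'; python3 -c "
from h import *
go((*TR['fat'],.034),TY)
f=grab_frame('scene');p=proj(f,(*TR['fat'],.07)).astype(int)
c=f['color'][p[1]-50:p[1]+50,p[0]-50:p[0]+50,::-1]; cv2.imwrite('pics/a12.png',cv2.resize(c,(500,500),interpolation=cv2.INTER_CUBIC))"
```

```text
t: 16.7
tcp_pos: [0.5657, 0.1616, 0.0748]
eef_rot: [-1.572, -0.046, 0.046]
force: [0.8, 1.1, -0.3]
width: 0.0643
t 16.7 tcp [0.5657 0.1616 0.0748] w 0.0643 F [ 0.8  1.1 -0.3] j [-0.63  0.3   0.36  1.78 -0.12  1.08  1.4 ]
tool x [ 0.998  0.059 -0.   ] z [-0.059  0.998 -0.002]
shift mm [ 0.4 40.8  1.6] turn [ 0.002 -0.002 -0.   ] |deg| 0.2
```

View pics/a12.png

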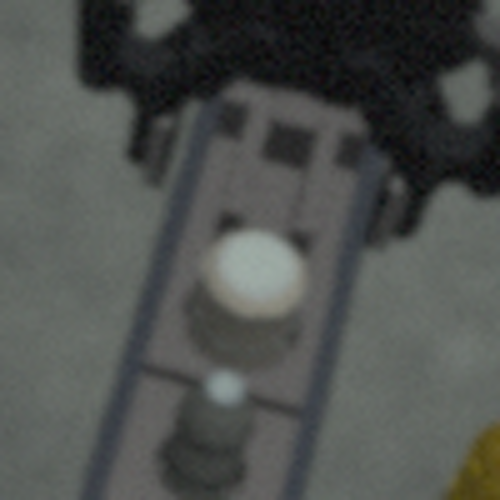

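The fingers straddle the fat objective (top at (255,272)) evenly. Descend and close.

```bash
python3 -m handwheel '0 20 1 0.002 -0.002 0 0.75;0 38 2 0.002 -0.002 0 0.75;0 41 2 0.002 -0.002 0 0.75;0 41 2 0.002 -0.002 0 0.75;0 41 2 0.002 -0.002 0 0.4;0 41 2 0.002 -0.002 0 0;0 41 2 0.002 -0.002 0 0;0 41 2 0.002 -0.002 0 0;0 41 2 0.002 -0.002 0 0;0 41 2 0.002 -0.002 0 0'; python3 -c "
from h import *
go((*TR['fat'],.12),TY)"
```

```text
t: 17.75
tcp_pos: [0.5678, 0.1646, 0.0368]
eef_rot: [-1.568, -0.051, 0.045]
force: [-0.6, -0.7, 6.3]
width: 0.0291
t 17.75 tcp [0.5678 0.1646 0.0368] w 0.0291 F [-0.6 -0.7  6.3] j [-0.63  0.35  0.35  1.81 -0.14  1.01  1.42]
tool x [0.998 0.061 0.004] z [-0.061  0.998  0.002]
shift mm [ -1.5 -83.2  -1.1] turn [-0.002  0.     0.004] |deg| 0.3
```

```bash
python3 -m handwheel '0 -8 0 0 0 0 0;0 -20 0 0 0 0 0;0 -40 0 0 0 0 0;0 -75 0 0 0 0 0;0 -105 0 0 0 0 0;0 -105 0 0 0 0 0;0 -105 0 0 0 0 0'; python3 -c "
from h import *
go((*RK[3],.145),RY)
f=grab_frame('scene');p=proj(f,(*TR['fat'],.1)).astype(int)
c=f['color'][p[1]-50:p[1]+50,p[0]-50:p[0]+50,::-1]; cv2.imwrite('pics/a13.png',cv2.resize(c,(500,500),interpolation=cv2.INTER_CUBIC))"
```

```text
t: 18.45
tcp_pos: [0.5676, 0.1645, 0.1428]
eef_rot: [-1.567, -0.053, 0.044]
force: [-0.8, 0.2, -2.7]
width: 0.0288
t 18.45 tcp [0.5676 0.1645 0.1428] w 0.0288 F [-0.8  0.2 -2.7] j [-0.65  0.24  0.37  1.71 -0.09  1.2   1.38]
tool x [0.998 0.061 0.006] z [-0.061  0.998  0.003]
shift mm [ -85.7   -3.7 -309.1] turn [-0.003  0.026  0.006] |deg| 1.5
```

View pics/a13.png

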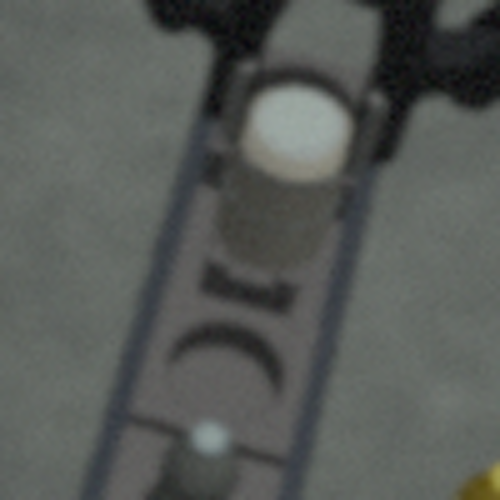

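Fat is held. Carrying it to the third bay.

```bash
python3 -m handwheel '-86 -6 -309 -0.003 0.026 0.006 0;-86 -6 -309 -0.003 0.026 0.006 0;-86 -6 -309 -0.003 0.026 0.006 0;-86 -6 -309 -0.003 0.026 0.006 0;-86 -6 -309 -0.003 0.026 0.006 0;-86 -6 -309 -0.003 0.026 0.006 0;-86 -6 -309 -0.003 0.026 0.006 0;-86 -6 -309 -0.003 0.026 0.006 0;-86 -6 -309 -0.003 0.026 0.006 0;-86 -6 -309 -0.003 0.026 0.006 0;-86 -6 -309 -0.003 0.026 0.006 0'; python3 -c "
from h import *
go((RK[3][0]+.001,RK[3][1],.055),RY)"
```

```text
t: 19.6
tcp_pos: [0.4999, -0.1477, 0.1459]
eef_rot: [-1.571, -0.027, 0.033]
force: [-0.1, -0.1, -2.2]
width: 0.0288
t 19.6 tcp [ 0.4999 -0.1477  0.1459] w 0.0288 F [-0.1 -0.1 -2.2] j [-0.33  0.09  0.6   1.87 -0.06  1.2   1.9 ]
tool x [ 0.999  0.038 -0.004] z [-0.038  0.999 -0.   ]
shift mm [ 2.4 90.8 -1.7] turn [ 0.001  0.003 -0.004] |deg| 0.3
```

```bash
python3 -m handwheel '1 45 -1 0 0.003 -0.004 0;1 91 -2 0 0.003 -0.004 0;1 91 -2 0 0.003 -0.004 0;1 91 -2 0 0.003 -0.004 0;1 91 -2 0 0.003 -0.004 0'; python3 -c "
from h import *
go((RK[3][0]+.001,RK[3][1],.0288),RY)
f=grab_frame('scene');p=proj(f,(*RK[3],.05)).astype(int)
c=f['color'][p[1]-50:p[1]+50,p[0]-50:p[0]+50,::-1]; cv2.imwrite('pics/a14.png',cv2.resize(c,(500,500),interpolation=cv2.INTER_CUBIC))"
```

```text
t: 20.1
tcp_pos: [0.5027, -0.1498, 0.0571]
eef_rot: [-1.572, -0.031, 0.025]
force: [0.1, 0.3, -0.7]
width: 0.0289
t 20.1 tcp [ 0.5027 -0.1498  0.0571] w 0.0289 F [ 0.1  0.3 -0.7] j [-0.3   0.2   0.6   1.96 -0.13  1.01  1.96]
tool x [0.999 0.036 0.004] z [-0.036  0.999 -0.001]
shift mm [-0.8 28.3  0.5] turn [0.001 0.    0.004] |deg| 0.2
```

View pics/a14.png

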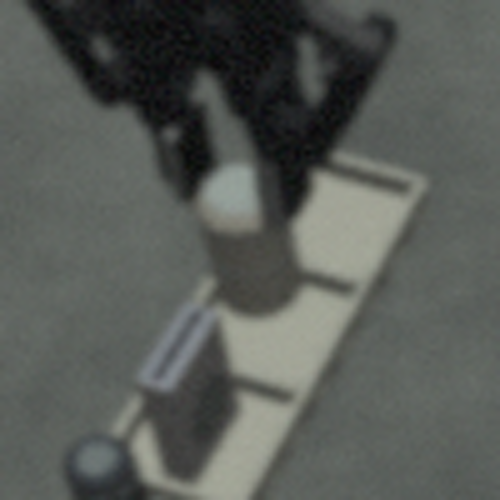

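Fat is over bay 3, between the dividers at (325,282) and (265,390). Setting down.

```bash
python3 -m handwheel '-1 14 0 0 0 0.004 0;-1 22 0 0 0 0.004 0;-1 25 0 0 0 0.004 0;-1 26 0 0 0 0.004 0;-1 27 0 0 0 0.004 0;-1 28 0 0 0 0.004 0;-1 28 0 0 0 0.004 0'
```

```text
t: 20.85
tcp_pos: [0.5021, -0.1499, 0.0294]
eef_rot: [-1.572, -0.029, 0.027]
force: [-0.7, 0.8, -1.5]
width: 0.029
```

```bash
python3 -m handwheel '0 1 0 0 0 0 0;0 1 0 0 0 0 0;0 2 0 0 0 0 0;0 2 0 0 0 0 0'
```

```text
t: 21.25
tcp_pos: [0.503, -0.15, 0.0288]
eef_rot: [-1.571, -0.03, 0.026]
force: [-2.3, 1.0, 8.1]
width: 0.0289
```

```bash
python3 -m handwheel '0 0 0 0 0 0 0.3;0 0 0 0 0 0 0.45;0 0 0 0 0 0 0.6;0 0 0 0 0 0 0.7;0 0 0 0 0 0 0.7;0 -30 0 0 0 0 0.7;0 -80 0 0 0 0 0.7;0 -120 0 0 0 0 0.7;0 -120 0 0 0 0 0.7;0 -120 0 0 0 0 0.7'; python3 -c "
from h import *
go((*TR['slim'],.15),TY)
f=grab_frame('scene');p=proj(f,(*RK[3],.05)).astype(int)
c=f['color'][p[1]-50:p[1]+50,p[0]-50:p[0]+50,::-1]; cv2.imwrite('pics/a15.png',cv2.resize(c,(500,500),interpolation=cv2.INTER_CUBIC))"
```

```text
t: 22.25
tcp_pos: [0.5033, -0.1499, 0.1496]
eef_rot: [-1.571, -0.032, 0.025]
force: [0.8, 0.6, -1.1]
width: 0.0599
t 22.25 tcp [ 0.5033 -0.1499  0.1496] w 0.0599 F [ 0.8  0.6 -1.1] j [-0.33  0.09  0.61  1.86 -0.06  1.2   1.9 ]
tool x [0.999 0.036 0.005] z [-0.036  0.999 -0.   ]
shift mm [1.322e+02 1.000e-01 3.122e+02] turn [ 0.    -0.025  0.005] |deg| 1.5
```

View pics/a15.png

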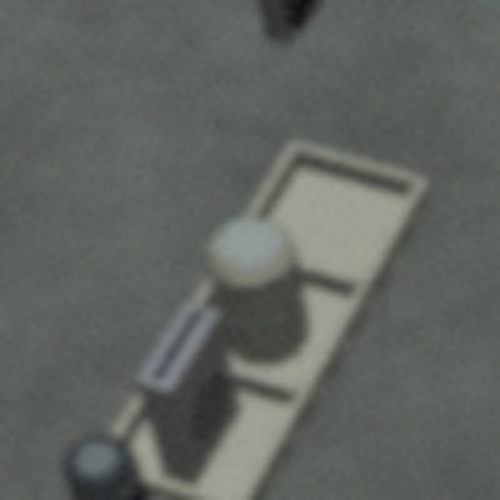

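Fat stands in bay 3. Last is the slim: the bright-steel one in the tray's farthest holder, not one of the yellow four.

```bash
python3 -m handwheel '132 0 312 0 -0.025 0.005 0.7;132 0 312 0 -0.025 0.005 0.7;132 0 312 0 -0.025 0.005 0.7;132 0 312 0 -0.025 0.005 0.7;132 0 312 0 -0.025 0.005 0.7;132 0 312 0 -0.025 0.005 0.7;132 0 312 0 -0.025 0.005 0.7;132 0 312 0 -0.025 0.005 0.7;132 0 312 0 -0.025 0.005 0.7;132 0 312 0 -0.025 0.005 0.7;132 0 312 0 -0.025 0.005 0.7'; python3 -c "
from h import *
go((*TR['slim'],.092),TY)"
```

```text
t: 23.4
tcp_pos: [0.6227, 0.1646, 0.1479]
eef_rot: [-1.571, -0.042, 0.049]
force: [0.0, -0.2, -0.6]
width: 0.0599
t 23.4 tcp [0.6227 0.1646 0.1479] w 0.0599 F [ 0.  -0.2 -0.6] j [-0.62  0.36  0.41  1.56 -0.15  1.26  1.44]
tool x [ 0.998  0.058 -0.004] z [-0.058  0.998 -0.001]
shift mm [ 1.9 55.9  2.1] turn [ 0.001 -0.003 -0.004] |deg| 0.3
```

```bash
python3 -m handwheel '1 30 2 0 -0.003 -0.004 0.7;1 56 2 0 -0.003 -0.004 0.7;1 56 2 0 -0.003 -0.004 0.7;1 56 2 0 -0.003 -0.004 0.7'; python3 -c "
from h import *
go((*TR['slim'],.034),TY)
f=grab_frame('scene');p=proj(f,(*TR['slim'],.07)).astype(int)
c=f['color'][p[1]-50:p[1]+50,p[0]-50:p[0]+50,::-1]; cv2.imwrite('pics/a16.png',cv2.resize(c,(500,500),interpolation=cv2.INTER_CUBIC))"
```

```text
t: 23.8
tcp_pos: [0.6233, 0.1656, 0.0923]
eef_rot: [-1.572, -0.046, 0.047]
force: [1.2, 0.1, 1.3]
width: 0.0598
t 23.8 tcp [0.6233 0.1656 0.0923] w 0.0598 F [1.2 0.1 1.3] j [-0.61  0.4   0.4   1.62 -0.17  1.16  1.45]
tool x [ 0.998  0.06  -0.001] z [-0.06   0.998 -0.001]
shift mm [ 1.  58.3  1.2] turn [ 0.001 -0.002 -0.001] |deg| 0.1
```

View pics/a16.png

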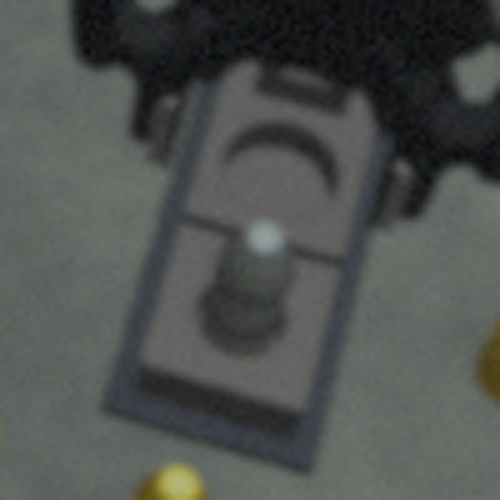

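The crop confirms the grey steel slim (nose at (265,238)) in the last tray holder, centred between the fingers, with the yellow ones well clear at (180,480) and (490,360). Descend and close.

```bash
python3 -m handwheel '0 30 1 0 -0.002 0 0.7;0 54 1 0 -0.002 0 0.7;0 58 1 0 -0.002 0 0.7;0 58 1 0 -0.002 0 0.7;0 58 1 0 -0.002 0 0.4;0 58 1 0 -0.002 0 0;0 58 1 0 -0.002 0 0;0 58 1 0 -0.002 0 0;0 58 1 0 -0.002 0 0;0 58 1 0 -0.002 0 0;0 58 1 0 -0.002 0 0'; python3 -c "
from h import *
go((*TR['slim'],.12),TY)"
```

```text
t: 24.95
tcp_pos: [0.6256, 0.1675, 0.0373]
eef_rot: [-1.57, -0.052, 0.045]
force: [-0.5, 0.9, 6.4]
width: 0.0204
t 24.95 tcp [0.6256 0.1675 0.0373] w 0.0204 F [-0.5  0.9  6.4] j [-0.6   0.46  0.38  1.66 -0.19  1.05  1.47]
tool x [0.998 0.062 0.005] z [-0.062  0.998  0.001]
shift mm [ -1.1 -82.7  -0.6] turn [-0.001  0.001  0.005] |deg| 0.3
```

```bash
python3 -m handwheel '0 -8 0 0 0 0 0;0 -20 0 0 0 0 0;0 -40 0 0 0 0 0;0 -75 0 0 0 0 0;0 -110 0 0 0 0 0;0 -110 0 0 0 0 0;0 -110 0 0 0 0 0'; python3 -c "
from h import *
go((*RK[4],.145),RY)
f=grab_frame('scene');p=proj(f,(*TR['slim'],.1)).astype(int)
c=f['color'][p[1]-50:p[1]+50,p[0]-50:p[0]+50,::-1]; cv2.imwrite('pics/a17.png',cv2.resize(c,(500,500),interpolation=cv2.INTER_CUBIC))"
```

```text
t: 25.65
tcp_pos: [0.6256, 0.1674, 0.1488]
eef_rot: [-1.569, -0.054, 0.043]
force: [-0.2, -0.8, -1.6]
width: 0.021
t 25.65 tcp [0.6256 0.1674 0.1488] w 0.021 F [-0.2 -0.8 -1.6] j [-0.62  0.36  0.41  1.56 -0.15  1.25  1.44]
tool x [0.998 0.062 0.007] z [-0.062  0.998  0.001]
shift mm [-202.     2.  -306.9] turn [-0.001  0.026  0.007] |deg| 1.6
```

View pics/a17.png

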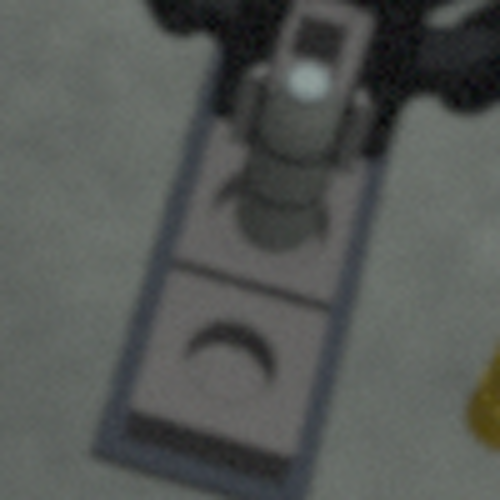

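Slim is held. Carrying it to the nearest bay.

```bash
python3 -m handwheel '-201 0 -307 -0.001 0.026 0.007 0;-201 0 -307 -0.001 0.026 0.007 0;-201 0 -307 -0.001 0.026 0.007 0;-201 0 -307 -0.001 0.026 0.007 0;-201 0 -307 -0.001 0.026 0.007 0;-201 0 -307 -0.001 0.026 0.007 0;-201 0 -307 -0.001 0.026 0.007 0;-201 0 -307 -0.001 0.026 0.007 0;-201 0 -307 -0.001 0.026 0.007 0;-201 0 -307 -0.001 0.026 0.007 0;-201 0 -307 -0.001 0.026 0.007 0;-201 0 -307 -0.001 0.026 0.007 0'; python3 -c "
from h import *
go((*RK[4],.055),RY)"
```

```text
t: 26.9
tcp_pos: [0.4435, -0.1501, 0.1458]
eef_rot: [-1.571, -0.027, 0.034]
force: [-0.2, -0.5, -0.8]
width: 0.0209
t 26.9 tcp [ 0.4435 -0.1501  0.1458] w 0.0209 F [-0.2 -0.5 -0.8] j [-0.37 -0.05  0.63  1.99  0.03  1.2   1.86]
tool x [ 0.999  0.039 -0.004] z [-0.039  0.999 -0.001]
shift mm [-0.2 90.8 -1.2] turn [ 0.001  0.003 -0.004] |deg| 0.3
```

```bash
python3 -m handwheel '-1 45 -1 0 0.003 -0.004 0;-1 91 -1 0 0.003 -0.004 0;-1 91 -1 0 0.003 -0.004 0;-1 91 -1 0 0.003 -0.004 0;-1 91 -1 0 0.003 -0.004 0'; python3 -c "
from h import *
go((*RK[4],.0293),RY)
f=grab_frame('scene');p=proj(f,(*RK[4],.05)).astype(int)
c=f['color'][p[1]-50:p[1]+50,p[0]-50:p[0]+50,::-1]; cv2.imwrite('pics/a18.png',cv2.resize(c,(500,500),interpolation=cv2.INTER_CUBIC))"
```

```text
t: 27.4
tcp_pos: [0.4444, -0.1513, 0.0569]
eef_rot: [-1.572, -0.032, 0.026]
force: [0.1, 0.5, -0.7]
width: 0.0208
t 27.4 tcp [ 0.4444 -0.1513  0.0569] w 0.0208 F [ 0.1  0.5 -0.7] j [-0.35  0.07  0.65  2.09 -0.05  0.99  1.93]
tool x [0.999 0.037 0.004] z [-0.037  0.999 -0.002]
shift mm [-1.4 27.6  0. ] turn [0.001 0.001 0.004] |deg| 0.2
```

View pics/a18.png

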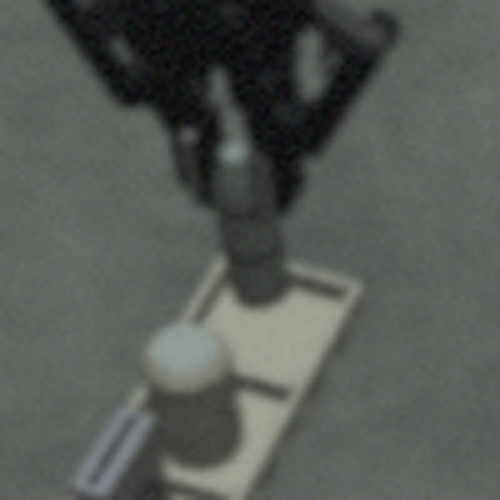

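Slim is over bay 4, clear of the near wall at (320,285) and the divider at (260,385). Setting down.

```bash
python3 -m handwheel '-1 14 0 0 0 0.004 0;-1 22 0 0 0 0.004 0;-1 25 0 0 0 0.004 0;-1 26 0 0 0 0.004 0;-1 27 0 0 0 0.004 0;-1 27 0 0 0 0.004 0;-1 28 0 0 0 0.004 0;-1 28 0 0 0 0.004 0'
```

```text
t: 28.25
tcp_pos: [0.4439, -0.1516, 0.0294]
eef_rot: [-1.572, -0.029, 0.028]
force: [0.4, -0.1, -0.8]
width: 0.0207
```

```bash
python3 -m handwheel '0 1 0 0 0 0 0;0 1 0 0 0 0 0;0 2 0 0 0 0 0;0 2 0 0 0 0 0'
```

```text
t: 28.65
tcp_pos: [0.4455, -0.1515, 0.0292]
eef_rot: [-1.571, -0.031, 0.026]
force: [-3.2, 2.8, 12.4]
width: 0.0209
```

Contact at the expected height. Releasing and rising clear.

```bash
python3 -m handwheel '-1 0 0 0 0 0 0.2;-1 0 0 0 0 0 0.4;0 0 0 0 0 0 0.55;0 0 0 0 0 0 0.7;0 0 0 0 0 0 0.7;0 -30 0 0 0 0 0.7;0 -80 0 0 0 0 0.7;0 -130 0 0 0 0 0.7;0 -170 0 0 0 0 0.7;0 -170 0 0 0 0 0.7'; python3 -m handwheel '0 0 100 0 0 0 0.7;0 0 200 0 0 0 0.7;0 0 200 0 0 0 0.7;0 0 200 0 0 0 0.7;0 0 200 0 0 0 0.7;0 0 200 0 0 0 0.7';python3 -c "
from h import *
f=grab_frame('scene');cv2.imwrite('pics/b1.png',f['color'][:,:,::-1])
c=f['color'][100:240,190:340,::-1]; cv2.imwrite('pics/b2.png',cv2.resize(c,(640,597),interpolation=cv2.INTER_CUBIC))
f=grab_frame('top');cv2.imwrite('pics/b3.png',f['color'][:,:,::-1])
m=(f['color'].min(2)>120).astype(np.uint8)
for k in cv2.findContours(m,0,1)[0]:
  (x,y),r=cv2.minEnclosingCircle(k)
  if 8<r<25: print(x,y,r)
"
```

```text
t: 29.65
tcp_pos: [0.4486, -0.1524, 0.205]
eef_rot: [-1.572, -0.04, 0.017]
force: [0.3, 0.3, 0.1]
width: 0.0596
t: 30.25
tcp_pos: [0.4408, 0.0482, 0.2038]
eef_rot: [-1.573, -0.041, 0.021]
force: [0.5, -1.3, 0.4]
width: 0.0599
323.37860107421875 173.02056884765625 14.930242538452148
411.0771484375 96.13999938964844 21.254804611206055
```

View pics/b2.png

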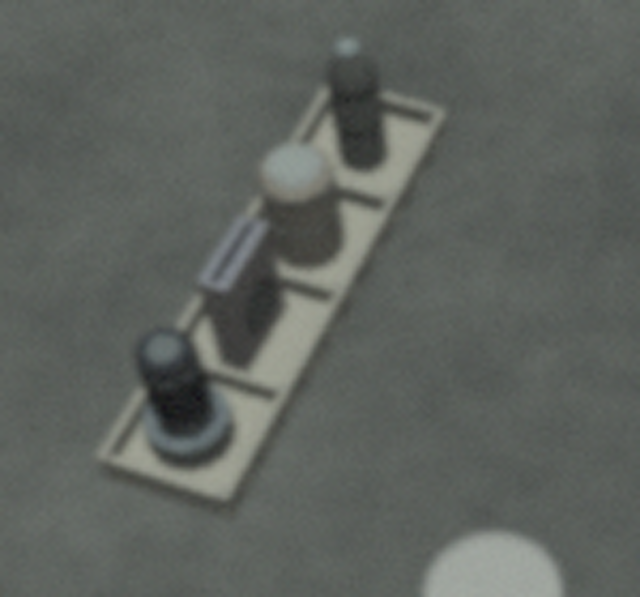

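View pics/b3.png

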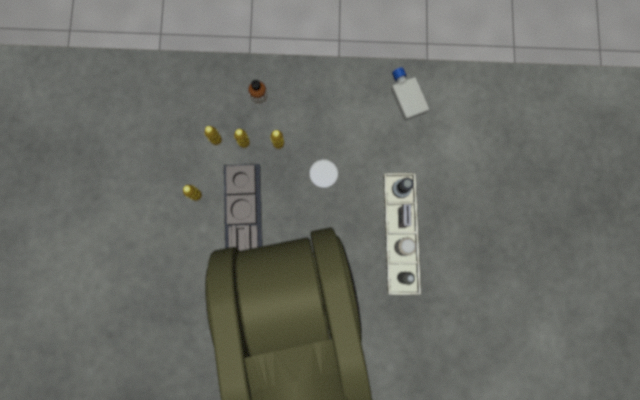

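All four stand upright, one to a bay: step farthest from the robot, then slider, fat, and slim nearest. The dish is still at (323,173), and the arm touches nothing.

```bash
python3 -c "
from bench import arm
print(arm.hand_in())"
```

```text
the job is handed in; nothing more can be done
None
```

The three objectives and the slider are now in the white rack in reverse order, and I handed the job in at about 30 s of the 99 s. From the farthest bay to the nearest they are step, slider, fat and slim. Each was lowered until the wrist felt the floor (8–12 N) at the height I had worked out, then let go.

The last pictures from both cameras show all four standing upright and clear of the walls and dividers. The dish is unmoved at pixel (323,173), the yellow look-alikes are where they were, and the gripper is open and clear.

**Disagreements:**
- The finger width read 3–5 mm below the true sizes throughout.
- At the first grasp (step) the tool ended up about 3 mm off in x and 5 mm high. I allowed for this when placing it.

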